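# Hold the hidden bolt head while the nut runner tightens the lamp foot

## Task

The steel foot for the counter's heat lamp is being bolted together. Flip the toggle on the grey switch box all the way over, away from the robot, to start the nut runner; the bolt will then spin uselessly along with its nut, so reach down into the narrow gap behind the front plate, grasp the hidden hexagonal bolt head between both fingers and hold it firmly so that it stops turning. Finish while still holding it, with the switch left on, and do not knock over or push aside the shot glass, salt shaker and matchbox standing in front.

Things in the scene. Friction and masses are not known exactly. Their poses are not given: they have to be found in the camera images.
- lamp_foot: Fixture, fixed to the worktop. Origin on the worktop below the bolt head; z up, x away from the robot at yaw 0, y left; offsets in its frame, mm. Base 8 thick: x -40..35, y -125..205, and under the runner x -150..-40, y -45..45. Two steel plates, y -75..75, tops at z 105: front x -29..-23, rear x 23..29; the 46 gap between is open above and endwise. Socket tube, radius 21, top z 93, at (0, -105).
- runner (a point): Nose of the black cylindrical nut runner that lies along x in front of the front plate, at (-60, 0, 75) in lamp_foot: radius 33, x -135..-52, top at z 108.
- bolt_head: Hexagonal steel bolt head in mid-gap, hidden behind the front plate. Origin at its centre, (0, 0, 75) in lamp_foot; its x is the bolt axis, along lamp_foot's x. 24 mm across flats, 27.7 across corners, 14 long (x -7..7); 16 mm free to each plate, nothing beside it along y for 75 mm. At spindle = 0 a pair of flats faces +y and -y (repeats every 60 degrees). An 18 mm round shank joins its -x face.
- spindle (a joint): Angle of bolt, head and nut together, rad, about +x (clockwise seen from the robot). Near 0 while the switch is off. With it on, the runner drives it with about 0.12 N m, at about 0.3 rad/s when not held, on and on. A firm grip on the head (20 N or more) stops it at any angle.
- toggle (a joint): Angle of the toggle, rad: 0 = off, leaning 0.6 rad from upright towards -x (the robot); 1.2 = on, leaning 0.6 rad towards +x at its end stop. Starts between 0 and 0.15. It stays where it is left; pushing the knob takes about 1.5 N. The runner starts in mid-swing.
- toggle_knob (a point): Centre of the toggle's black ball knob, 18 mm across, on a steel stem 10 thick, 56 from the hinge. Hinge along lamp_foot's y through (0, 150, 55). Knob at (-32, 150, 101) off, (32, 150, 101) on; it can be pushed over from the front with closed fingers. Below it the grey switch box: x -35..35, y 122..178, top z 55.
- shot_glass: Small clear glass, 49 mm across, 59 tall, standing loose in front of the fixture between runner and switch box; origin at the centre of its foot. Leave it standing.
- salt_shaker: Salt shaker, 44 mm across, 90 tall, standing loose in front and to the right of the runner; origin at the centre of its foot. Leave it standing.
- matchbox: Matchbox, 36 x 57 x 15 mm, lying loose in front of the switch box; origin at the centre of its underside. Leave it.

How it is judged:
By the outcome, as a careful person would: the job done as asked, in the order asked, and still so for the second after the job is handed in, while the arm keeps its last pose, push and grip.
It also fails if it takes over 40 s, if anything falls off the work surface, if the arm or the gripper's body presses on something with over 40 N, if the wrist force passes 120 N, or if a joint passes its speed limit or range.

## Robot

A 6-joint arm with a two-finger parallel gripper is mounted at the origin on the work surface; the furniture and walls round the work are solid. World frame = base frame: x ahead of the robot, y to its left, z up, the work surface at z = 0. Lengths are in m, angles in degrees, forces in N, time in s.
With the tool pointing down it reaches from about 0.3 to 0.75 m from the base axis. Payload 8.5 kg.
Tool frame: the origin (TCP) lies between the finger pads, 19 mm behind the fingertips; this is the grasp point; z points along the fingers, y is the line along which they close (so a half turn about z gives the same grasp; the last joint's range is limited). The gripper opens to 85 mm and grips with 20 to 120 N. Pads are 22 mm wide; open, the fingers measure 114 mm over their backs; the gripper's body (76 mm by 85 mm) begins 54 mm behind the grasp point. The pads swing forward as they close: fully open they stand 13 mm farther back than shut.
Start: joints at [63.065, 21.807, 74.336, -0, 83.858, -12.336], TCP at [0.139, 0.532, 0.25] pointing down, gripper open.
Joint ranges: [-178.18, 178.18], [-50.72, 133.34], [12.68, 142.11], [-81.47, 261.47], [9.98, 163.14], [-165.26, 165.26]. Speed limits (degrees/s): [136.94, 136.94, 180, 180, 180, 180].

## Interface

Orientations are given as a 3x3 rotation matrix whose columns are the frame's x, y, z axes.
In Python, from rig import env, optics gives the robot as it stands.
- The arm moves only by the shell command python3 -m jog 'ROWS' [OPENING] [FORCE]. ROWS is JSON, a list of rows, each an object with "linear": the shift along the tool's x, y, z in units of 40 mm (1.0 is 40 mm), a list of three; "roll": the turn about the tool's z in units of 5 degrees (1.0 is 5 degrees). A call has 1 to 12 rows; each row shifts and turns the commanded pose from where the row before left it, along the tool's axes as they then stand; what a row does not reach is not made up. A row lasts 1/12 s, in which the tool goes at most 41.7 mm and 7.16 degrees, less where a joint would pass 70% of its speed; a pose out of reach is approached as far as the arm can. A call is refused whole if a number of a shift passes 1 or a number of a turn 1, either way. A call with a gripper value outside its range is refused whole. OPENING is the opening, from -1 (shut) to 1 (fully open), set as the call begins (- or left out, the last holds). The fingers move at their own pace and stop on an object; FORCE is the grip in N (left out, the last holds). Time passes only in rows, so rows that do not move let the fingers close. It gives the time, the measured TCP pose, the force, the opening and the grip force at its end, in the units of the state.
- env.observe(): the state, without advancing time (a new reading comes with each control period).
- optics.get_image(name): name is "scene" or "side" or "wrist"; returns the picture (400x640x3 uint8, red, green, blue); there is no depth.
- optics.calibration(name): a dict with "fov_y" (degrees; the focal length in pixels is half the picture's height over the tangent of half this angle, whatever the lens; pixels are square), "cx", "cy" (the principal point, pixels), "D" ([k1, k2, p1, p2, k3] as OpenCV has them; the pictures are not rectified), "T" (4x4, takes a point from camera to world coordinates). Camera axes: x right, y down, z forward; pixel columns grow to the right and rows downward; lengths in m; the calibration is good to about 2 mm. A picture is of the moment at which its call begins: read the wrist's pose just before it. calibration takes no time and is no camera call; for the wrist camera it gives the pose at the moment of the call.
- env.close_job(): hands the job in; it is judged then, once.
The state is a dict: "time_s": time; "q": joint angles; "qvel": joint speeds; "joint_efforts": joint torques, N m; "position": TCP position; "tool_rot": TCP orientation; "ft_force": force on the tool from outside, world axes, zero at the start; "wrist_torque": the same for the moment, N m; "grip_width": finger opening in m; "gripper_force": force on a finger pad.
Only numpy, scipy, OpenCV 4.12 (cv2) and the standard library are available. Lean on these libraries where they do the work, as an engineer would, in place of code of your own. Each camera call takes 0.05 s, during which the arm holds its last target. There are 200 camera calls.

## Working session

There is one attempt and no reset: what is moved stays moved. The work goes in short steps, Python scripts to look and compute and a shell command to move; the robot and the scene stay as the last step left them, time stands still between calls to the robot, and variables do not carry over. Pictures are saved under pics/ and viewed, at most 10 in all, crops included, and the job is handed in when it is done.

```bash
mkdir -p pics; ls; python3 - <<'E'
from rig import env, optics
import cv2,numpy as np
s=env.observe();print(s['time_s'],s['position'],s['tool_rot'],s['grip_width'])
for n in("scene","side"):
    im=optics.get_image(n);cv2.imwrite(f'pics/{n}0.png',im[:,:,::-1]);c=optics.calibration(n);print(n,c['fov_y'],c['cx'],c['cy'],c['D'],np.round(c['T'],3).tolist())
E
```

```text
pics
0.0 [0.13851101 0.53200277 0.24942627] [[-9.67709876e-01  2.52065792e-01 -6.57274410e-04]
 [ 2.52066452e-01  9.67709091e-01 -1.27254419e-03]
 [ 3.15285562e-04 -1.39713041e-03 -9.99998974e-01]] 0.0852287021950398
scene 54.23341953867029 320.43406867286956 200.88070638539557 [0.00599563 0.         0.         0.         0.        ] [[0.798, -0.458, 0.392, 0.115], [-0.603, -0.593, 0.534, -0.423], [-0.012, -0.663, -0.749, 0.721], [0.0, 0.0, 0.0, 1.0]]
side 43.58783614245804 321.4290830212844 201.98063544155812 [-0.01165945  0.          0.          0.          0.        ] [[-0.996, -0.056, 0.063, 0.386], [-0.083, 0.546, -0.834, 0.825], [0.012, -0.836, -0.549, 0.631], [0.0, 0.0, 0.0, 1.0]]
```

View pics/scene0.png

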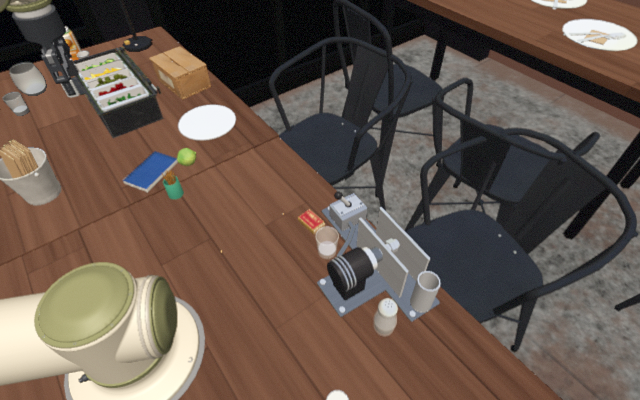

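View pics/side0.png

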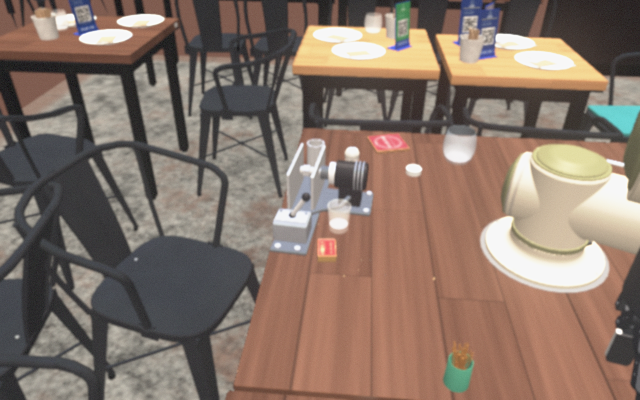

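The scene view shows the fixture: knob near (338,197), runner (355,270), socket tube (425,290), glass (327,243), salt (386,317). In the side view the knob is near (306,197). I'll enlarge both to pick points.

```bash
python3 - <<'E'
import cv2,numpy as np
a=cv2.imread('pics/scene0.png')[180:345,295:450];b=cv2.imread('pics/side0.png')[130:265,255:385]
cv2.imwrite('pics/c1.png',np.hstack([cv2.resize(a,None,fx=3.5,fy=3.5,interpolation=2)[:,:]]))
cv2.imwrite('pics/c2.png',cv2.resize(b,None,fx=4,fy=4,interpolation=2))
E
```

```text
(no output)
```

View pics/c1.png

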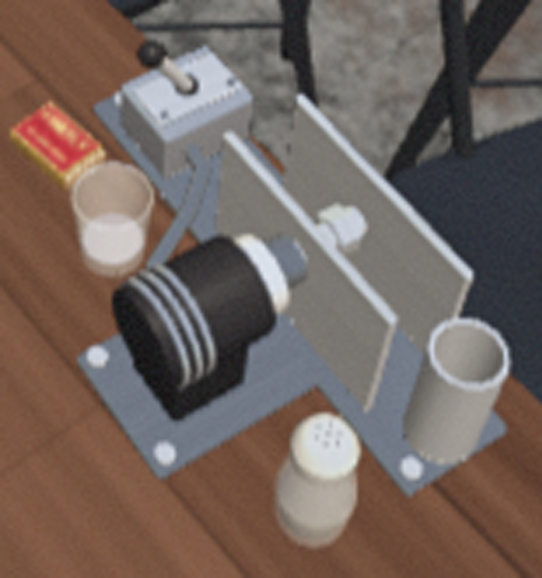

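View pics/c2.png

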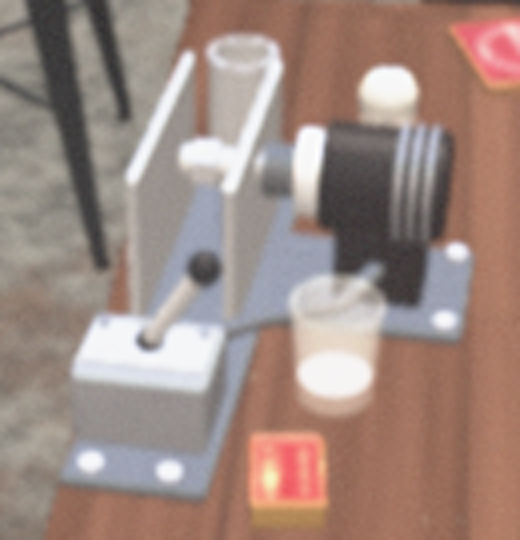

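Crops: knob at scene-crop (151,54), side-crop (204,267). Plate top ends are at (230,135)/(394,320) and (300,98)/(470,275) in scene, and (233,187)/(275,62) and (133,180)/(190,55) in side. The base corners are visible too. Next I cast these points to their known heights and fit the yaw and position.

```bash
cat > h.py <<'E'
from rig import env, optics
import cv2,numpy as np
def ray(n,p,c=None):
    c=c or optics.calibration(n);f=200/np.tan(np.radians(c['fov_y'])/2)
    K=np.array([[f,0,c['cx']],[0,f,c['cy']],[0,0,1.]])
    u=cv2.undistortPoints(np.array([[p]],float),K,np.array(c['D']))[0,0]
    T=np.array(c['T']);return T[:3,3],T[:3,:3]@np.array([u[0],u[1],1])
def cast(n,p,z):
    o,d=ray(n,p);return o+d*(z-o[2])/d[2]
def tri(a,b):
    (o1,d1),(o2,d2)=ray('scene',a),ray('side',b)
    t=np.linalg.lstsq(np.c_[d1,-d2],o2-o1,rcond=None)[0]
    P,Q=o1+t[0]*d1,o2+t[1]*d2;return (P+Q)/2,np.linalg.norm(P-Q)
S=lambda x,y:(295+(x+.5)/3.5-.5,180+(y+.5)/3.5-.5)
D=lambda x,y:(255+(x+.5)/4-.5,130+(y+.5)/4-.5)
E
python3 - <<'E'
from h import *
sc=[((230,135),(-26,75,105)),((394,320),(-26,-75,105)),((300,98),(26,75,105)),((470,275),(26,-75,105)),((80,360),(-150,45,8)),((162,476),(-150,-45,8)),((505,428),(35,-125,8)),((410,492),(-40,-125,8)),((467,350),(0,-105,93))]
sd=[((233,187),(-26,75,105)),((275,63),(-26,-75,105)),((133,180),(26,75,105)),((190,55),(26,-75,105)),((207,494),(-40,205,8)),((66,482),(35,205,8)),((243,48),(0,-105,93)),((460,338),(-150,45,8))]
M=np.array([m for _,m in sc+sd])/1000.
W=np.array([cast('scene',S(*p),m[2]/1000) for p,m in sc]+[cast('side',D(*p),m[2]/1000) for p,m in sd])
def fit(I):
    a=M[I,0]+1j*M[I,1];b=W[I,0]+1j*W[I,1]
    r=np.sum((b-b.mean())*np.conj(a-a.mean()));r/=abs(r);t=b.mean()-r*a.mean()
    print('origin',t,'yaw',np.degrees(np.angle(r)),'res mm',np.round(abs(r*a+t-b)*1000,1));return r,t
i=np.arange(len(M));fit(i<9);fit(i>=9);r,t=fit(i>=0)
k,e=tri(S(151,54),D(204,267));print('knob',k,e)
loc=lambda p:np.conj(r)*(p[0]+1j*p[1]-t)*1000
print('knob local',loc(k),k[2])
b,e=tri(S(348,227),D(205,160));print('bolt',b,e,loc(b))
for n,p,z in[('glass',S(113,195),.059),('glassS',D(337,297),.059),('salt',S(326,445),.088),('saltS',D(388,88),.085),('match',S(57,142),.015),('matchS',D(287,470),.015)]:
    w=cast('scene' if n[-1]!='S' else 'side',p,z);print(n,w.round(3),loc(w).round(0))
E
```

```text
origin (0.49328120639112866-0.1439245044484938j) yaw -5.074098496481853 res mm [3.  1.6 2.4 1.3 3.6 2.2 3.8 1.6 2.2]
origin (0.4929497797532241-0.14247295200715793j) yaw -4.6706093667829816 res mm [2.9 3.2 0.3 2.5 2.2 3.7 6.3 2.4]
origin (0.4929854507027029-0.1431586836980985j) yaw -4.788725130579845 res mm [3.7 1.1 3.3 0.7 3.9 2.3 3.8 1.1 1.5 2.4 3.8 0.6 3.2 1.6 4.6 5.6 2.7]
knob [0.47864134 0.00825654 0.10389151] 0.0007161777840860915
knob local (-26.934450206247497+149.68920618248893j) 0.10389151477751069
bolt [ 0.49717905 -0.14604262  0.07688657] 0.0038200374294302115 (4.41971524873-2.5237761863028707j)
glass [ 0.415 -0.036  0.059] (-87+100j)
glassS [ 0.415 -0.04   0.059] (-86+96j)
salt [ 0.392 -0.239  0.088] (-93-104j)
saltS [ 0.396 -0.226  0.085] (-90-91j)
match [0.432 0.047 0.015] (-77+184j)
matchS [0.434 0.05  0.015] (-75+188j)
```

```bash
cat >> h.py <<'E'
YAW=np.radians(-4.8);O=np.array([.493,-.1432])
def to(lx,ly,z):
    s=env.observe();R=np.array(s['tool_rot']);p=np.array(s['position'])
    a=np.array([[np.cos(YAW),-np.sin(YAW)],[np.sin(YAW),np.cos(YAW)]])
    g=np.r_[O+a@[lx/1e3,ly/1e3],z/1e3]
    print('t',s['time_s'],'local now',(a.T@(p[:2]-O)*1e3).round(1),p[2].round(4),'units',(R.T@(g-p)/.04).round(2),'rel yaw',np.degrees(np.arctan2(R[1,1],R[0,1])-YAW).round(2)-90,'F',np.round(s['ft_force'],1),'w',round(s['grip_width'],4),'gf',s['gripper_force'])
E
python3 -m jog '[{"linear":[0,0,0],"roll":-1},{"linear":[0,0,0],"roll":-1},{"linear":[-0.55,-0.8,0],"roll":0},{"linear":[-0.55,-0.8,0],"roll":0},{"linear":[-0.55,-0.8,0],"roll":0},{"linear":[-0.55,-0.8,0],"roll":0},{"linear":[-0.55,-0.8,0],"roll":0},{"linear":[-0.55,-0.8,0],"roll":0},{"linear":[-0.55,-0.8,0],"roll":0},{"linear":[-0.55,-0.8,0],"roll":0},{"linear":[-0.55,-0.8,0],"roll":0},{"linear":[-0.55,-0.8,0],"roll":0}]' -1 20
python3 -c "from h import *;to(-68,150,250);to(-68,150,106)"
```

```text
time_s: 1.1
position: [0.3325, 0.1938, 0.25]
tool_rot: [[-0.997, 0.08, -0.0], [0.08, 0.997, 0.0], [0.0, 0.0, -1.0]]
ft_force: [1.2, 1.1, -0.4]
grip_width: -0.0001
gripper_force: 0.0
t 1.1 local now [-188.1  322.4] 0.25 units [-2.99 -4.32  0.  ] rel yaw 0.20999999999999375 F [ 1.2  1.1 -0.4] w -0.0001 gf 0.0
t 1.1 local now [-188.1  322.4] 0.25 units [-2.99 -4.32  3.6 ] rel yaw 0.20999999999999375 F [ 1.2  1.1 -0.4] w -0.0001 gf 0.0
```

```bash
python3 -m jog '[{"linear":[-0.6,-0.8,0],"roll":0},{"linear":[-0.6,-0.8,0],"roll":0},{"linear":[-0.6,-0.8,0],"roll":0},{"linear":[-0.6,-0.8,0],"roll":0},{"linear":[-0.6,-0.8,0],"roll":0},{"linear":[0,-0.3,0.5],"roll":0},{"linear":[0,0,0.9],"roll":0},{"linear":[0,0,0.9],"roll":0},{"linear":[0,0,0.8],"roll":0},{"linear":[0,0,0.5],"roll":0},{"linear":[0,0,0],"roll":0}]'
python3 - <<'E'
from h import *
to(-68,150,106)
for n in('scene','side'):
    globals()[n]=optics.get_image(n)[:,:,::-1]
a=cv2.resize(scene[140:300,270:430],(400,400),interpolation=2);b=cv2.resize(side[120:260,255:395],(400,400),interpolation=2)
cv2.imwrite('pics/p1.png',np.hstack([a,b]))
E
```

```text
time_s: 2.02
position: [0.4361, 0.0149, 0.1027]
tool_rot: [[-0.997, 0.081, -0.008], [0.08, 0.997, 0.002], [0.008, 0.001, -1.0]]
ft_force: [-1.0, 0.0, -0.1]
grip_width: -0.0001
gripper_force: 0.0
t 2.0167 local now [-69.9 152.8] 0.1027 units [-0.05 -0.07 -0.08] rel yaw 0.18000000000000682 F [-1.   0.  -0.1] w -0.0001 gf 0.0
```

View pics/p1.png

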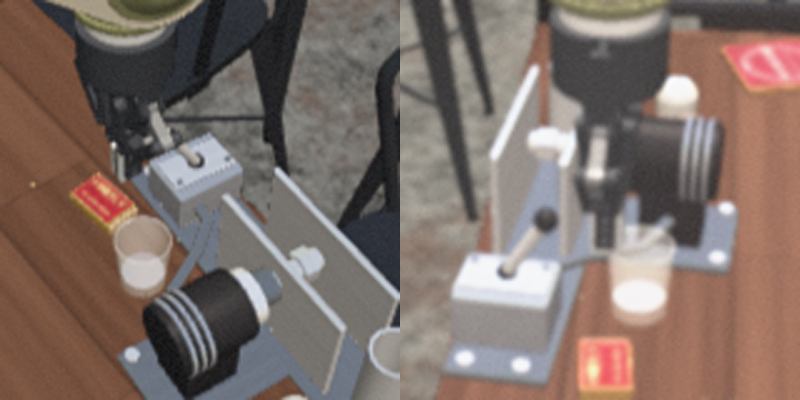

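The closed fingers (tip at about (605,245) right half) stand just in front of the knob (545,220), and the glass and matchbox are clear. Next I push.

```bash
python3 -m jog '[{"linear":[-0.2,-0.07,0],"roll":0},{"linear":[-0.25,0,0],"roll":0},{"linear":[-0.25,0,0],"roll":0},{"linear":[-0.25,0,0],"roll":0},{"linear":[-0.25,0,0],"roll":0},{"linear":[-0.25,0,0],"roll":0},{"linear":[-0.25,0,0],"roll":0},{"linear":[-0.2,0,0],"roll":0},{"linear":[-0.1,0,0],"roll":0},{"linear":[0,0,0],"roll":0}]'
python3 -c "from h import *;to(12,150,104)"
```

```text
time_s: 2.95
position: [0.5172, 0.0053, 0.1069]
tool_rot: [[-0.997, 0.08, -0.002], [0.08, 0.997, -0.0], [0.002, -0.0, -1.0]]
ft_force: [-7.7, -0.4, 6.8]
grip_width: 0.0002
gripper_force: 5.1
t 2.95 local now [ 11.7 150. ] 0.1069 units [-0.01 -0.    0.07] rel yaw 0.21999999999999886 F [-7.7 -0.4  6.8] w 0.0002 gf 5.094879157841206
```

```bash
python3 -m jog '[{"linear":[-0.06,0,0],"roll":0},{"linear":[-0.06,0,0],"roll":0},{"linear":[0,0,0],"roll":0}]'
python3 - <<'E'
from h import *
to(12,150,104)
scene=optics.get_image('scene')[:,:,::-1];side=optics.get_image('side')[:,:,::-1]
a=cv2.resize(scene[140:300,270:430],(400,400),interpolation=2);b=cv2.resize(side[120:260,255:395],(400,400),interpolation=2)
cv2.imwrite('pics/p2.png',np.hstack([a,b]))
E
```

```text
time_s: 3.2
position: [0.5183, 0.0053, 0.1065]
tool_rot: [[-0.997, 0.079, -0.011], [0.079, 0.997, 0.0], [0.011, -0.0, -1.0]]
ft_force: [-22.8, -1.0, 14.0]
grip_width: -0.0
gripper_force: 13.9
t 3.2 local now [ 12.7 150.1] 0.1065 units [ 0.02 -0.    0.06] rel yaw 0.25 F [-22.8  -1.   14. ] w -0.0 gf 13.935098648071289
```

View pics/p2.png

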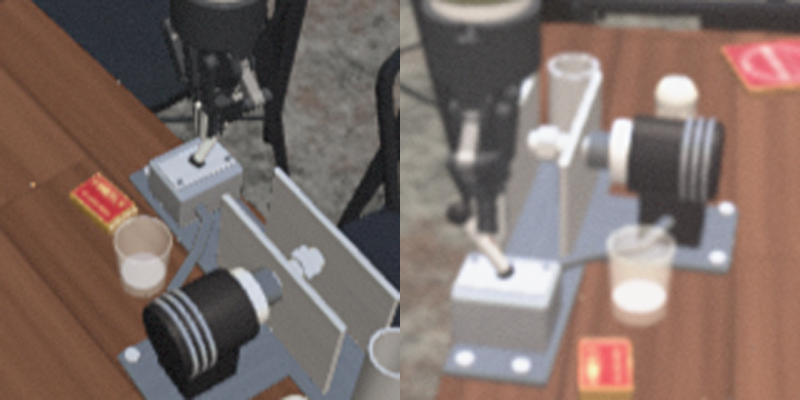

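The toggle is at its end stop: the stem leans away and the force rose to 23 N. The bolt has started turning and the glass and matchbox haven't moved. Next I back off, rise and go over the bolt.

```bash
python3 -m jog '[{"linear":[0.3,0,0],"roll":0},{"linear":[0.3,0,0],"roll":0},{"linear":[0,0,-0.8],"roll":0},{"linear":[0,0,-0.9],"roll":0},{"linear":[0,0,-0.9],"roll":0},{"linear":[-0.1,-0.9,-0.3],"roll":0},{"linear":[-0.1,-0.95,0],"roll":0},{"linear":[-0.1,-0.95,0],"roll":0},{"linear":[0,-0.9,0],"roll":0},{"linear":[0,0,0],"roll":0}]'
python3 -m jog '[{"linear":[0,0,0],"roll":0},{"linear":[0,0,0],"roll":0},{"linear":[0,0,0],"roll":0},{"linear":[0,0,0],"roll":0},{"linear":[0,0,0],"roll":0}]' 1 20
python3 - <<'E'
from h import *
to(1,-1,73)
cv2.imwrite('pics/w1.png',optics.get_image('wrist')[:,:,::-1])
E
```

```text
time_s: 4.13
position: [0.4989, -0.1472, 0.223]
tool_rot: [[-0.996, 0.085, 0.003], [0.085, 0.996, -0.003], [-0.003, -0.003, -1.0]]
ft_force: [-0.2, -0.5, 0.5]
grip_width: 0.0005
gripper_force: 0.0
time_s: 4.55
position: [0.4987, -0.1407, 0.2222]
tool_rot: [[-0.997, 0.079, 0.0], [0.079, 0.997, -0.0], [-0.0, -0.0, -1.0]]
ft_force: [0.7, 1.3, 0.5]
grip_width: 0.0605
gripper_force: 0.0
t 4.55 local now [5.5 3. ] 0.2222 units [ 0.11 -0.1   3.73] rel yaw 0.29000000000000625 F [0.7 1.3 0.5] w 0.0605 gf 0.0
```

View pics/w1.png

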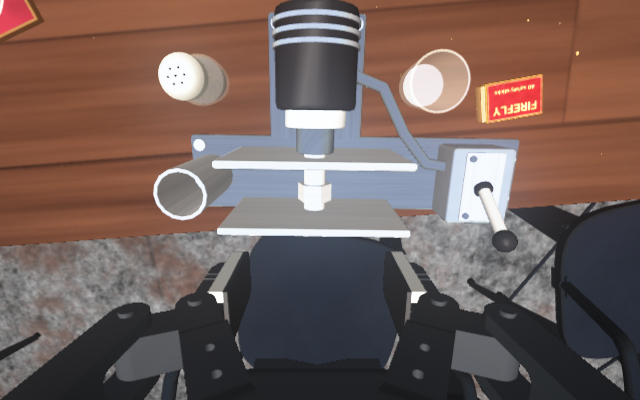

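The wrist view shows the plate top edges at rows ~165 (x 213–417) and ~233 (x 218–410), and the bolt head at (315,192). The knob at (504,240) is over. I'll check the gap centre from these points.

```bash
python3 - <<'E'
from h import *
c=optics.calibration('wrist')
a=np.array([[np.cos(YAW),-np.sin(YAW)],[np.sin(YAW),np.cos(YAW)]])
im=cv2.imread('pics/w1.png').max(2)
print(im[155:175,260],im[225:243,260])
def L(p,z):
    o,d=ray('wrist',p,c);w=o+d*(z-o[2])/d[2];return (a.T@(w[:2]-O)*1e3).round(1)
for n,p,z in[('F',(213,164),.105),('F',(417,167),.105),('R',(218,232),.105),('R',(410,234),.105),('head top',(315,188),.087),('knob',(504,240),.101)]:print(n,L(p,z))
E
```

```text
[151 150 150 149 148 148 232 251 252 253 253 253 252 238 188 179 182 182
 184 182] [146 146 144 200 247 252 253 253 253 252 221 129 120  90  75  77  81  84]
F [-26.5 -71.4]
F [-25.1  76.6]
R [ 26.  -71.8]
R [26.9 75.8]
head top [-4.8  2.5]
knob [ 33.  151.4]
```

```bash
python3 -m jog '[{"linear":[0.13,-0.04,0],"roll":0},{"linear":[0,0,0.6],"roll":0},{"linear":[0,0,0.6],"roll":0},{"linear":[0,0,0.5],"roll":0},{"linear":[0,0,0.3],"roll":0},{"linear":[0,0,0],"roll":0},{"linear":[0,0,0],"roll":0}]'
python3 -c "from h import *;to(0,1.5,73)"
```

```text
time_s: 5.18
position: [0.4931, -0.1427, 0.1421]
tool_rot: [[-0.997, 0.08, -0.001], [0.08, 0.997, 0.0], [0.001, 0.0, -1.0]]
ft_force: [0.1, 0.1, 1.2]
grip_width: 0.0852
gripper_force: 0.0
t 5.1833 local now [0.  0.5] 0.1421 units [-0.    0.02  1.73] rel yaw 0.20999999999999375 F [0.1 0.1 1.2] w 0.0852 gf 0.0
```

```bash
python3 -m jog '[{"linear":[0,0.02,0.3],"roll":0},{"linear":[0,0,0.3],"roll":0},{"linear":[0,0,0.3],"roll":0},{"linear":[0,0,0.3],"roll":0},{"linear":[0,0,0.3],"roll":0},{"linear":[0,0,0.23],"roll":0},{"linear":[0,0,0],"roll":0},{"linear":[0,0,0],"roll":0}]'
python3 -c "from h import *;to(0,1.5,73)"
```

```text
time_s: 5.85
position: [0.4936, -0.1421, 0.0734]
tool_rot: [[-0.997, 0.08, 0.001], [0.08, 0.997, -0.0], [-0.001, -0.0, -1.0]]
ft_force: [0.5, -0.1, -0.6]
grip_width: 0.0857
gripper_force: 0.0
t 5.85 local now [0.5 1.1] 0.0734 units [0.01 0.01 0.01] rel yaw 0.20999999999999375 F [ 0.5 -0.1 -0.6] w 0.0857 gf 0.0
```

```bash
python3 -m jog '[{"linear":[0,0,0],"roll":0},{"linear":[0,0,0],"roll":0},{"linear":[0,0,0],"roll":0},{"linear":[0,0,0],"roll":0},{"linear":[0,0,0],"roll":0},{"linear":[0,0,0],"roll":0},{"linear":[0,0,0],"roll":0},{"linear":[0,0,0],"roll":0},{"linear":[0,0,0],"roll":0},{"linear":[0,0,0],"roll":0},{"linear":[0,0,0],"roll":0},{"linear":[0,0,0],"roll":0}]' -1 60
python3 - <<'E'
from h import *
to(0,1.5,73);print(env.observe()['wrist_torque'])
cv2.imwrite('pics/s1.png',optics.get_image('scene')[:,:,::-1])
E
python3 -m jog '[{"linear":[0,0,0],"roll":0},{"linear":[0,0,0],"roll":0},{"linear":[0,0,0],"roll":0},{"linear":[0,0,0],"roll":0},{"linear":[0,0,0],"roll":0},{"linear":[0,0,0],"roll":0},{"linear":[0,0,0],"roll":0},{"linear":[0,0,0],"roll":0},{"linear":[0,0,0],"roll":0},{"linear":[0,0,0],"roll":0},{"linear":[0,0,0],"roll":0},{"linear":[0,0,0],"roll":0}]' 
python3 - <<'E'
from h import *
to(0,1.5,73);print(env.observe()['wrist_torque'])
b=optics.get_image('scene')[:,:,::-1];a=cv2.imread('pics/s1.png');d=optics.get_image('side')[:,:,::-1]
r=lambda i,y,x:cv2.resize(i[y:y+130,x:x+130],(400,400),interpolation=2)
cv2.imwrite('pics/p3.png',np.hstack([r(b,200,310),r(d,130,260)]))
E
```

```text
time_s: 6.85
position: [0.4934, -0.1425, 0.0733]
tool_rot: [[-0.997, 0.081, 0.001], [0.081, 0.997, -0.001], [-0.001, -0.001, -1.0]]
ft_force: [-2.8, -3.7, 6.0]
grip_width: 0.0229
gripper_force: 55.3
t 6.85 local now [0.3 0.7] 0.0733 units [0.01 0.02 0.01] rel yaw 0.1700000000000017 F [-2.8 -3.7  6. ] w 0.0229 gf 55.31114517711103
[-0.18540304  0.344186   -0.22040093]
time_s: 7.9
position: [0.4934, -0.1425, 0.0733]
tool_rot: [[-0.997, 0.081, 0.001], [0.081, 0.997, -0.001], [-0.001, -0.001, -1.0]]
ft_force: [-3.0, -4.6, 6.3]
grip_width: 0.0234
gripper_force: 55.3
t 7.9 local now [0.3 0.7] 0.0733 units [0.01 0.02 0.01] rel yaw 0.1700000000000017 F [-3.  -4.6  6.3] w 0.0234 gf 55.31070554628968
[-0.15972628  0.34161611 -0.20504433]
```

View pics/p3.png

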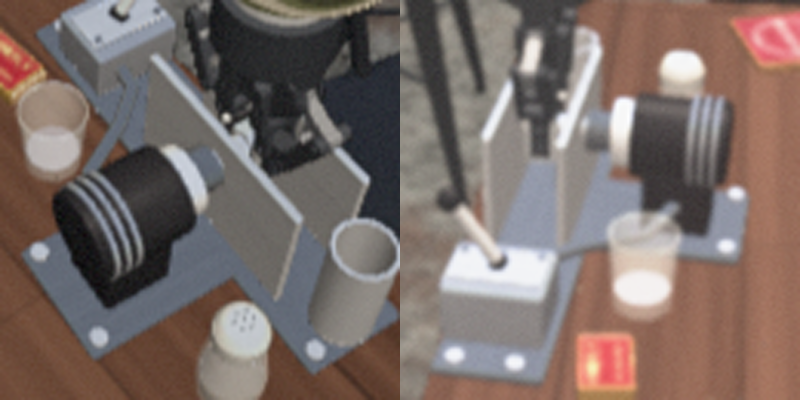

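The fingers are in the gap on the head at about 23–24 mm, matching the 24 mm across flats, with a steady 55 N grip and steady wrist moment. The toggle leans away and everything in front is still standing.

```bash
python3 -c "
from rig import env
print(env.close_job())"
```

```text
the job is handed in; nothing more can be done
None
```

I switched the runner on and handed the job in with the bolt head held across its flats at about 55 N; it appears stopped (steady grip and wrist readings). The toggle is still on and the shot glass, salt shaker and matchbox are still in place.

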